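Load a filter cartridge and clamp it onto its seal

ROBOT

A 6-joint arm with a two-finger parallel gripper is mounted at the origin on a cart in front of the work surface, level with it; the furniture and walls round the work are solid. World frame = base frame: x ahead of the robot, y to its left, z up, the work surface at z = 0. Lengths are in mm, angles in rad, forces in N, time in s.
With the tool pointing down it reaches from about 350 to 725 mm from the base axis. Payload 4.3 kg.
Tool frame: the origin (TCP) lies at the very end of the fingers, on their centre line; the grasp point (between the pads) lies 19 mm behind it; y points along the fingers, x is the direction in which the jaws open and shut, and the axes are right-handed (so a half turn about y gives the same grasp; the last joint's range is limited). The gripper opens to 85 mm and grips with 20 to 120 N. Pads are 22 mm wide; open, the fingers measure 114 mm over their backs; the gripper's body (76 mm by 85 mm) begins 54 mm behind the grasp point. The pads swing forward as they close: fully open they stand 13 mm farther back than shut.
Start: joints at [-1.274, 0.377, 0.081, 1.274, 0, 1.46], TCP at [227.526, -528.109, 231.329] pointing down, gripper open.
Joint ranges: [-2.72, 2.72], [-0.84, 1.66], [-1.02, 1.22], [-1.77, 2.12], [-1.37, 1.28], [-3.14, 3.14]. Speed limits (rad/s): [2.57, 2.57, 3.14, 3.14, 3.14, 3.14].

INTERFACE

Orientations are given as a rotation vector (axis times angle).
In Python, from station import manip, cams, models gives the robot as it stands.
- The arm moves only by the shell command python3 -m inch 'ROWS' [FORCE]. ROWS is JSON, a list of rows, each a list of 5 numbers: the finger opening in mm, from 0 to 85.4, then the shift along the tool's x, y, z in mm, then the turn about the tool's y in rad. A call has 1 to 5 rows; each row shifts and turns the commanded pose from where the row before left it, along the tool's axes as they then stand; what a row does not reach is not made up. A row lasts 1/12 s, in which the tool goes at most 41.7 mm and 7.16 degrees, less where a joint would pass 70% of its speed; a pose out of reach is approached as far as the arm can. A call with a gripper value outside its range is refused whole. The fingers move at their own pace and stop on an object; FORCE is the grip in N (left out, the last holds). Time passes only in rows, so rows that do not move let the fingers close. It gives the time, the measured TCP pose, the force and the opening at its end, in the units of the state.
- manip.read_state(): the state, without advancing time (a new reading comes with each control period).
- cams.capture(name): name is "scene" or "top" or "wrist"; returns (picture, depth): 384x512x3 uint8, red, green, blue; 384x512 float32, mm along the optical axis (not along the pixel's ray), 0 where there is no reading.
- cams.calibration(name): a dict with "mtx" (3x3 intrinsics, pixels), "distortion" ([k1, k2, p1, p2, k3] as OpenCV has them; the pictures are not rectified), "camera_from_world" (4x4, takes a point from world to camera coordinates); the wrist camera has in their place "tool_from_camera" (4x4, takes a point from camera to tool coordinates, whose origin is the TCP and whose axes are the tool frame's). Camera axes: x right, y up, looking along -z (the intrinsics and any distortion apply to the point x, -y, -z); pixel columns grow to the right and rows downward; lengths in mm; the calibration is good to about 2 mm. A picture is of the moment at which its call begins: read the wrist's pose just before it. calibration takes no time and is no camera call.
- manip.finish_job(): hands the job in, once; it reports no verdict.
Trained networks look in the newest picture that a camera, given by its name, has taken for a name from the list of things; names that differ only in an ending like _2 or _b are one class to them, and where a whole thing is asked for, a point or a joint stands for the part that bears it (a point fixed in the world has none). Each returns a list of dicts, best first, with "p" (0 to 1); they miss things now and then, are a little off and sometimes report something else, mostly with a low value. They report only what shows in the picture. A call takes as long as a camera call. They do not tell look-alikes from the thing itself.
- models.find_in(query, camera): "point" ([column, row] in pixels, amid what is visible of it).
- models.pinpoint(query, camera): "point" ([column, row] in pixels: a listed point, or the origin of a listed thing).
The state is a dict: "t": time; "joint_positions": joint angles; "qvel": joint speeds; "joint_torque": joint torques, N m; "eef_pos": TCP position; "ee_rot": TCP orientation; "contact_force": force on the tool from outside, world axes, zero at the start; "torque": the same for the moment, N m; "width": finger opening in mm.
Only numpy, scipy, OpenCV 4.12 (cv2) and the standard library are available. Lean on these libraries where they do the work, as an engineer would, in place of code of your own. Each camera call takes 0.05 s, during which the arm holds its last target.

TASK

Stand the fresh, green-banded cartridge upright in the round pocket of the holder and let go, then close the hinged clamp over it by its red bar so that the clamp, not the hand, drives the cartridge home. Keep pressing the bar until you feel the cartridge squeeze firmly onto its soft seal, but not so hard that the seal is crushed; then leave the clamp shut, and leave the orange-banded spent cartridge and everything else where they are.

Things in the scene. Friction and masses are not known exactly. Their poses are not given: they have to be found in the camera images.
- fresh_mid (a point): Fresh cartridge: upright white cylinder, 40 mm in diameter, 60 mm high, with a GREEN band and a green disc on top; about 100 g, loose on the worktop. This point is its centre, 30 mm above its underside. Grip it across the upper half: in the pocket its lower 24 mm are below the rim.
- spent_mid (a point): The spent cartridge, the same shape and size but with an ORANGE band and disc, to be left alone. This point is its centre, 30 mm above its underside.
- pocket (a point): Centre of the mouth of the holder's round pocket, 50 mm above the worktop. Pocket: 43 mm in diameter with a 4 mm chamfer, in a white block (80 mm in x, 70 in y). 24 mm below the rim is the blue ejector ring on which the cartridge first stands (its top then 86 mm above the worktop).
- clamp_hinge (a point): Middle of the clamp's hinge axis, 75 mm behind the pocket's axis (+x of the holder) and 80 mm above the worktop; the hinge axis runs along the holder's y.
- clamp_bar (a point): Centre of the clamp's red grip bar: round, 14 mm in diameter, 80 mm long, parallel to the hinge axis and 130 mm from it. Two 10 mm steel rails, 76 mm apart, join its ends to the hinge; a bridge between them carries the presser. Between bar and bridge the frame is open.
- clamp (a joint): Clamp angle in rad: 0 is level (bar in front of the pocket, 80 mm up), growing as the bar swings up and back; starts open at 1.7 to 1.9. Stiff hinge (0.45 N m friction): stays where left; 3 to 5 N at the bar moves it. The presser meets a cartridge standing on the ejector at about 0.18; home is felt anywhere from +0.05 to -0.09, as seals differ in height by 8 mm, unseen.
- ejector (a joint): How far the ejector ring is pushed down, m (0 at start, at most 0.021). It slides stiffly (6 N), without a spring: driving the cartridge down takes 3 to 5 N at the bar, in the direction of its swing, until it meets the soft seal (6 N per mm at the cartridge).
- fresh: The fresh cartridge's body; origin at the centre of its underside, z along its axis.
- spent: The spent cartridge's body; origin at the centre of its underside.
- brown_bottle: Dark brown square plastic bottle, 67 x 68 x 156 mm, a bystander; origin at the centre of its underside.
- petri_dish: Closed petri dish with red-brown medium, 89 mm across and 15 mm high, a bystander; origin at the centre of its underside.
- vial: Small glass vial with a black cap, 23 x 23 x 44 mm, a bystander; origin at the centre of its underside.
- holder: The fixed holder; origin under the pocket's centre on the worktop. Grey base plate 165 x 104 mm, 4 mm thick, white pocket block, two grey hinge cheeks behind it. Axes: z up, x from the pocket towards the hinge (away from the robot, turned by the holder's yaw), y along the hinge.
- presser: Dark domed presser under the clamp's bridge, 75 mm from the hinge, bears on the middle of the cartridge's top. On the seal the force at the bar climbs steeply (2 N per mm of bar travel): 10 N is the least for a seated cartridge, 13 N is right, over 16 N crushes the seal. Hold it half a second. Let go, the clamp yields about a millimetre and keeps the cartridge loaded.
There are look-alikes about, which are no part of the job. Leave any black look-alike of the fresh alone.

How it is judged:
By the outcome, as a careful person would: the job done as asked, in the order asked, and still so for the second after the job is handed in, with the robot touching nothing.
It also fails if it takes over 72 s, if anything falls off the work surface, if the arm or the gripper's body presses on something with over 40 N, if the wrist force passes 120 N, or if a joint passes its speed limit or range.

## Working session

There is one attempt and no reset: what is moved stays moved. The work goes in short steps, Python scripts to look and compute and a shell command to move; the robot and the scene stay as the last step left them, time stands still between calls to the robot, and variables do not carry over. Pictures are saved under pics/ and viewed, and the job is handed in when it is done.

```bash
ls; mkdir -p pics; python3 - <<'E'
from station import manip,cams,models
import cv2
print(manip.read_state())
for c in ["scene","top","wrist"]:
    p,d=cams.capture(c); cv2.imwrite(f"pics/{c}0.png",p[:,:,::-1])
    print(c,cams.calibration(c))
    if c!="wrist":
        for q in ["fresh_mid","spent_mid","pocket","clamp_hinge","clamp_bar"]:
            print(q,[(r["point"],round(r["p"],2)) for r in models.pinpoint(q,c)][:4])
E
```

```text
pics
{'t': 0.0, 'joint_positions': array([-1.27429444e+00,  3.78081055e-01,  7.96400767e-02,  1.27440275e+00,
        1.34125673e-05,  1.46050653e+00]), 'qvel': array([-9.76292851e-04,  9.59809257e-06, -6.63398798e-05, -8.31229935e-04,
       -3.92245423e-04, -1.82316402e-04]), 'joint_torque': array([ 5.46882020e-04, -4.63599336e+01,  2.69877934e+01,  2.06028228e-02,
       -1.63462978e-04, -1.84734787e-06]), 'eef_pos': array([ 227.33073775, -527.4443355 ,  230.35609837]), 'ee_rot': array([-1.37327186,  0.90566205, -0.90308317]), 'contact_force': array([ 0.39907821, -0.12215795, -0.71553357]), 'torque': array([ 0.01846812,  0.03472716, -0.02762357]), 'width': 85.58982359454316}
scene {'mtx': array([[370.28380463,   0.        , 254.06374479],
       [  0.        , 370.28380463, 198.61045666],
       [  0.        ,   0.        ,   1.        ]]), 'distortion': array([-0.02245,  0.     ,  0.     ,  0.     ,  0.     ]), 'camera_from_world': array([[-6.88417869e-01, -7.25263351e-01,  8.59709236e-03,
         3.54582760e+02],
       [ 3.52566504e-01, -3.24249702e-01,  8.77814896e-01,
      
[... 1315 characters left out ...]
([277.8, 183.4], 0.64), ([239.5, 144.5], 0.3)]
clamp_bar [([277.9, 182.1], 0.62)]
wrist {'mtx': array([[284.11521361,   0.        , 253.10184854],
       [  0.        , 284.11521361, 192.40501494],
       [  0.        ,   0.        ,   1.        ]]), 'distortion': array([-0.04453361,  0.        ,  0.        ,  0.        ,  0.        ]), 'tool_from_camera': array([[ 9.99999707e-01,  4.89753885e-04,  5.88065270e-04,
         7.97117803e-01],
       [ 3.98585744e-04,  3.22664195e-01, -9.46513422e-01,
        -1.42974240e+02],
       [-6.53306233e-04,  9.46513379e-01,  3.22663906e-01,
         8.28376062e+01],
       [ 0.00000000e+00,  0.00000000e+00,  0.00000000e+00,
         1.00000000e+00]])}
```

View pics/scene0.png

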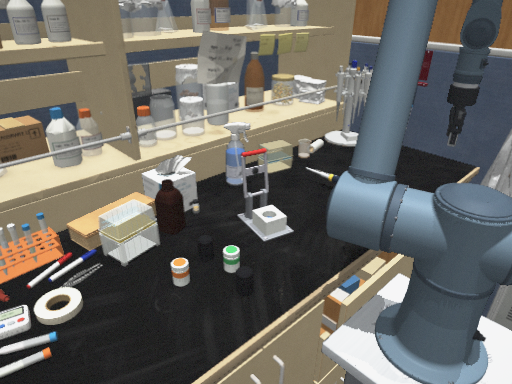

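View pics/top0.png

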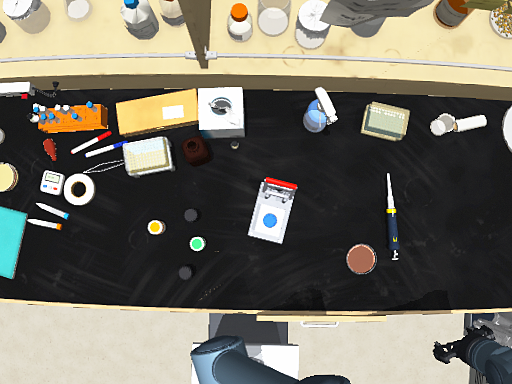

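```bash
python3 - <<'E'
import cv2
a=cv2.imread("pics/scene0.png")[120:320,120:320];cv2.imwrite("pics/sz.png",cv2.resize(a,(600,600),interpolation=cv2.INTER_CUBIC))
a=cv2.imread("pics/top0.png")[130:290,130:330];cv2.imwrite("pics/tz.png",cv2.resize(a,(750,600),interpolation=cv2.INTER_CUBIC))
E
```

```text
(no output)
```

View pics/sz.png

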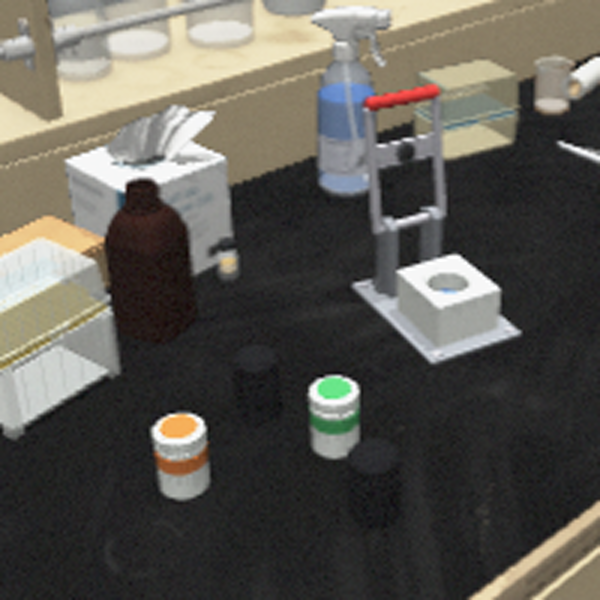

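View pics/tz.png

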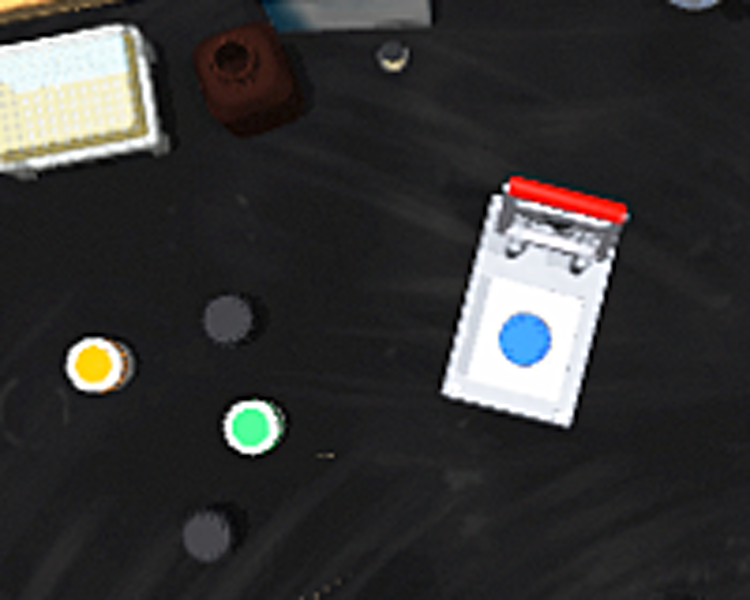

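The green cartridge is at top (197,243) and scene (231,259). It has two black look-alikes beside it, at top (191,215) and (185,272). The spent one is at top (156,228), the pocket at top (270,220), and the red bar at top (281,183).

```bash
cat > h.py <<'E'
from station import manip,cams,models
import numpy as np,cv2
from scipy.spatial.transform import Rotation as R
def ray(cam,px,st=None):
    c=cams.calibration(cam)
    u=cv2.undistortPoints(np.array([[px]],float),c["mtx"],c["distortion"])[0,0]
    d=np.array([u[0],-u[1],-1.])
    if cam=="wrist":
        T=c["tool_from_camera"];W=np.eye(4);W[:3,:3]=R.from_rotvec(st["ee_rot"]).as_matrix();W[:3,3]=st["eef_pos"];T=W@T
    else: T=np.linalg.inv(c["camera_from_world"])
    return T[:3,3],T[:3,:3]@d
def onz(cam,px,z,st=None):
    o,d=ray(cam,px,st); return o+d*(z-o[2])/d[2]
def proj(cam,P,st=None):
    c=cams.calibration(cam)
    if cam=="wrist":
        T=c["tool_from_camera"];W=np.eye(4);W[:3,:3]=R.from_rotvec(st["ee_rot"]).as_matrix();W[:3,3]=st["eef_pos"];M=np.linalg.inv(W@T)
    else: M=c["camera_from_world"]
    p=M[:3,:3]@np.array(P,float)+M[:3,3]
    q=np.array([p[0],-p[1],-p[2]])
    return cv2.projectPoints(q.reshape(1,1,3),np.zeros(3),np.zeros(3),c["mtx"],c["distortion"])[0].ravel()
def blob(rgb,lo,hi,box):
    hsv=cv2.cvtColor(rgb,cv2.COLOR_RGB2HSV);m=cv2.inRange(hsv,np.array(lo),np.array(hi));x0,y0,x1,y1=box
    k=np.zeros_like(m);k[y0:y1,x0:x1]=m[y0:y1,x0:x1]
    n,l,s,c=cv2.connectedComponentsWithStats(k)
    return sorted([(int(s[i,4]),c[i].round(2).tolist(),s[i,:4].tolist()) for i in range(1,n)],key=lambda a:-a[0])[:4],l
def show():
    s=manip.read_state();m=R.from_rotvec(s["ee_rot"]).as_matrix()
    print("t",round(s["t"],2),"pos",s["eef_pos"].round(1),"w",round(s["width"],1),"F",s["contact_force"].round(1),"q",s["joint_positions"].round(2));print(m.round(3));return s,m
E
python3 - <<'E'
from h import *
show()
t=cv2.imread("pics/top0.png")[:,:,::-1].copy();s=cv2.imread("pics/scene0.png")[:,:,::-1].copy()
B=(130,130,330,290)
g,_=blob(t,(40,80,60),(85,255,255),B);print(g)
o,_=blob(t,(8,120,100),(32,255,255),B);print(o)
b,_=blob(t,(95,120,80),(125,255,255),(240,190,300,240));print(b)
r,lab=blob(t,(0,150,80),(6,255,255),(240,170,310,200));print(r)
print("green",onz("top",g[0][1],60)); print("orange",onz("top",o[0][1],60))
for z in (26,50): print("blue",z,onz("top",b[0][1],z))
sb,_=blob(s,(40,80,60),(85,255,255),(220,240,245,275));print("scene",sb,[onz("scene",x[1],60) for x in sb[:1]])
# block top corners: white
hsv=cv2.cvtColor(t,cv2.COLOR_RGB2HSV)
m=cv2.inRange(hsv,np.array((0,0,235)),np.array((180,20,255)));m[:, :240]=0;m[:,310:]=0;m[:200]=0;m[250:]=0
cn=max(cv2.findContours(m,0,1)[0],key=cv2.contourArea);rr=cv2.minAreaRect(cn);bx=cv2.boxPoints(rr);print(rr,bx)
W=np.array([onz("top",p,50) for p in bx]);print(W, W.mean(0))
for i in range(4): e=W[(i+1)%4]-W[i];print(np.linalg.norm(e),np.degrees(np.arctan2(e[1],e[0])))
print("black",onz("top",(191,215),60),onz("top",(184.7,272),60))
E
```

```text
t 0.65 pos [ 227.6 -528.1  231.4] w 85.1 F [ 0.6  0.  -0.1] q [-1.27  0.38  0.08  1.27  0.    1.46]
[[ 0.396  0.     0.918]
 [-0.918 -0.     0.396]
 [ 0.    -1.    -0.   ]]
[(81, [196.37, 243.48], [192, 239, 10, 10]), (5, [203.2, 247.0], [202, 245, 3, 5]), (3, [204.67, 242.33], [204, 242, 2, 2]), (2, [201.5, 237.5], [201, 237, 2, 2])]
[(73, [154.45, 226.71], [150, 222, 10, 10]), (32, [135.28, 130.78], [130, 130, 15, 4]), (12, [164.5, 144.0], [163, 140, 3, 10]), (8, [167.12, 163.88], [165, 162, 4, 4])]
[(142, [269.51, 220.11], [263, 214, 14, 13])]
[(167, [280.77, 182.57], [266, 177, 31, 13])]
green [450.98769864 141.41583521  60.        ]
orange [495.98589281 263.71615818  60.        ]
blue 26 [522.40209816 -66.62764274  26.        ]
blue 50 [521.9102613  -65.89023109  50.        ]
scene [(74, [231.28, 261.01], [223, 257, 17, 8]), (63, [230.9, 249.0], [226, 246, 11, 7])] [array([414.99433154, 170.34839556,  60.        ])]
((270.06146240234375, 217.3868408203125), (34.42069625854492, 44.13470458984375), 14.470293045043945) [[247.8829  234.45366]
 [258.91122 191.71904]
 [292.24002 200.32002]
 [281.2117  243.05464]]
[[ 479.65148385   -4.68397608   50.        ]
 [ 602.9991606   -33.97056777   50.        ]
 [ 580.02912257 -130.34757592   50.        ]
 [ 456.81407898 -100.58543503   50.        ]] [529.8734615 -67.3968887  50.       ]
126.77678735534246 -13.356489019459486
99.07648735717393 -103.40551080078073
126.75855788502628 166.42052360242465
98.58314709083136 76.60539664562211
black [531.82597511 158.83561266  60.        ] [368.94859388 173.10405429  60.        ]
```

```bash
python3 -m inch '[[85,-26.3,3.5,23.5,0],[85,-26.3,3.5,23.5,0],[85,-26.3,3.5,23.5,0],[85,-26.3,3.5,23.5,0],[85,-26.3,3.5,23.5,0]]' 30
python3 -m inch '[[85,-26.3,3.5,23.5,0],[85,-26.3,3.5,23.5,0],[85,-26.3,3.5,23.5,0],[85,-26.3,3.5,23.5,0],[85,-26.3,3.5,23.5,0]]'
```

```text
t: 1.07
eef_pos: [283.6, -359.4, 213.7]
ee_rot: [-1.374, 0.905, -0.906]
contact_force: [0.4, 0.0, 0.1]
width: 85.1
t: 1.48
eef_pos: [339.5, -192.1, 196.4]
ee_rot: [-1.374, 0.904, -0.906]
contact_force: [1.3, 0.2, 0.7]
width: 84.8
```

```bash
python3 -c "
from h import *
show()"
```

```text
t 1.48 pos [ 339.5 -192.1  196.4] w 84.8 F [1.3 0.2 0.7] q [-0.68  0.02 -0.46  1.09  0.    2.06]
[[ 0.395  0.001  0.919]
 [-0.919 -0.001  0.395]
 [ 0.001 -1.     0.001]]
```

```bash
python3 -m inch '[[85,-26.3,3.5,23.5,0],[85,-26.3,3.5,23.5,0],[85,-26.3,3.5,23.5,0],[85,-26.3,3.5,23.5,0],[85,-26.3,3.5,23.5,0]]' 30
python3 -m inch '[[70,-26.3,3.5,23.5,0],[70,-26.3,3.5,23.5,0],[70,-26.3,3.5,23.5,0],[70,-26.3,3.5,23.5,0],[70,-26.3,3.5,23.5,0]]'
python3 -m inch '[[70,0,0,0,0],[70,0,0,0,0]]'
python3 - <<'E'
from h import *
s,m=show()
p,d=cams.capture("wrist");cv2.imwrite("pics/w1.png",p[:,:,::-1])
g,_=blob(p,(40,80,60),(85,255,255),(0,0,512,384));print(g)
for x in g[:2]: 
    c=x[1];w=onz("wrist",c,60,s);print(w,d[int(c[1]),int(c[0])])
    dd=w-s["eef_pos"];print("tool delta",(m.T@dd).round(1))
p,d=cams.capture("top");g,_=blob(p,(40,80,60),(85,255,255),(130,130,330,290));print(g)
E
```

```text
t: 1.9
eef_pos: [395.6, -24.6, 179.0]
ee_rot: [-1.374, 0.904, -0.906]
contact_force: [0.7, -0.3, 0.1]
width: 84.7
t: 2.32
eef_pos: [451.4, 142.8, 161.4]
ee_rot: [-1.374, 0.904, -0.905]
contact_force: [1.3, -0.2, 0.0]
width: 69.9
t: 2.48
eef_pos: [451.2, 142.2, 161.0]
ee_rot: [-1.376, 0.902, -0.902]
contact_force: [0.4, -0.4, 0.5]
width: 69.9
t 2.48 pos [451.2 142.2 161. ] w 69.9 F [ 0.4 -0.4  0.5] q [ 0.17  0.21 -0.34  1.03 -0.    2.9 ]
[[ 0.399 -0.     0.917]
 [-0.917 -0.001  0.399]
 [ 0.    -1.    -0.   ]]
[(794, [252.7, 191.94], [237, 177, 32, 31]), (140, [252.42, 168.01], [233, 163, 40, 17]), (1, [232.0, 181.0], [232, 181, 1, 1]), (1, [273.0, 180.0], [273, 180, 1, 1])]
[451.33149805 141.94347046  60.        ] 256.3757
tool delta [3.00e-01 1.01e+02 1.00e-01]
[471.67900653 151.03643113  60.        ] 263.7817
tool delta [1.00e-01 1.01e+02 2.24e+01]
[(3, [202.67, 248.0], [202, 247, 2, 3]), (1, [200.0, 250.0], [200, 250, 1, 1])]
```

View pics/w1.png

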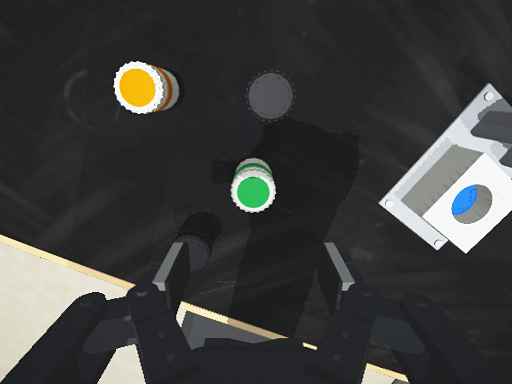

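```bash
python3 -m inch '[[65,0,32,0,0],[65,0,32,0,0],[65,0,32,0,0],[65,0,25,0,0],[65,0,11,0,0]]' 30
python3 -m inch '[[65,0,0,0,0],[36,0,0,0,0],[36,0,0,0,0],[36,0,0,0,0],[36,0,0,0,0]]' 30
python3 -m inch '[[36,0,0,0,0],[36,0,0,0,0],[36,0,0,0,0],[36,0,0,0,0]]' 30
python3 - <<'E'
from h import *
s,m=show()
p,d=cams.capture("wrist");cv2.imwrite("pics/w2.png",p[:,:,::-1])
E
```

```text
t: 3.0
eef_pos: [448.1, 138.7, 26.4]
ee_rot: [-1.378, 0.91, -0.904]
contact_force: [-0.4, -0.2, 0.7]
width: 65.1
t: 3.42
eef_pos: [452.6, 140.8, 30.8]
ee_rot: [-1.373, 0.903, -0.907]
contact_force: [0.0, -0.1, 3.1]
width: 39.0
t: 3.75
eef_pos: [452.6, 140.8, 30.7]
ee_rot: [-1.373, 0.902, -0.907]
contact_force: [-0.8, -2.1, 7.4]
width: 39.3
t 3.75 pos [452.6 140.8  30.7] w 39.3 F [-0.8 -2.1  7.4] q [ 0.17  0.34 -0.54  0.69 -0.    2.9 ]
[[ 0.396  0.003  0.918]
 [-0.918 -0.001  0.396]
 [ 0.002 -1.     0.003]]
```

View pics/w2.png

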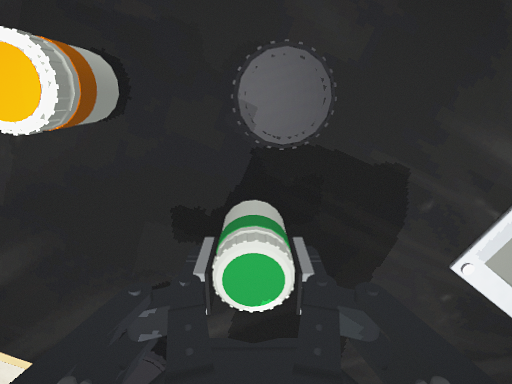

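```bash
python3 -m inch '[[36,0,-8,0,0],[36,0,-20,0,0],[36,0,-25,0,-0.1],[36,0,-25,0,-0.1],[36,0,-22,0,-0.1]]' 40
python3 -m inch '[[36,0,0,0,-0.1],[36,0,0,0,-0.1],[36,0,0,0,-0.1],[36,0,0,0,-0.1],[36,0,0,0,-0.1]]' 
python3 -m inch '[[36,0,0,0,-0.1],[36,0,0,0,-0.03],[36,0,0,0,0]]'
python3 -c "
from h import *
show()"
```

```text
t: 4.22
eef_pos: [450.9, 141.1, 131.2]
ee_rot: [-1.464, 0.67, -0.671]
contact_force: [0.1, -0.8, -0.1]
width: 38.6
t: 4.63
eef_pos: [450.9, 141.1, 129.8]
ee_rot: [-1.552, 0.281, -0.282]
contact_force: [-0.7, -0.5, -1.0]
width: 39.1
t: 4.88
eef_pos: [450.9, 141.0, 129.7]
ee_rot: [-1.563, 0.183, -0.183]
contact_force: [-0.9, 0.6, -1.1]
width: 38.4
t 4.88 pos [450.9 141.  129.7] w 38.4 F [-0.9  0.6 -1.1] q [ 0.17  0.23 -0.39  0.94  0.    1.97]
[[ 0.973  0.     0.231]
 [-0.231  0.     0.973]
 [ 0.    -1.     0.   ]]
```

```bash
python3 -m inch '[[36,14.6,0,-30.6,0],[36,14.6,0,-30.6,0],[36,14.6,0,-30.6,0],[36,14.6,0,-30.6,0],[36,14.6,0,-30.6,0]]' 40
python3 -m inch '[[36,14.6,0,-30.6,0],[36,14.6,0,-30.6,0],[36,14.6,0,-30.6,0],[36,0,0,0,0],[36,0,0,0,0]]' 
python3 - <<'E'
from h import *
s,m=show()
p,d=cams.capture("wrist");cv2.imwrite("pics/w3.png",p[:,:,::-1])
print(models.pinpoint("pocket","wrist")[:2],models.pinpoint("clamp_hinge","wrist")[:2],models.pinpoint("clamp_bar","wrist")[:2])
b,_=blob(p,(95,120,60),(125,255,255),(0,0,512,384));print(b)
for z in (26,50): print(onz("wrist",b[0][1],z,s))
for r in models.pinpoint("pocket","wrist")[:1]: print(onz("wrist",r["point"],50,s))
p,d=cams.capture("scene");cv2.imwrite("pics/s3.png",p[:,:,::-1])
E
```

```text
t: 5.3
eef_pos: [486.7, -26.2, 129.7]
ee_rot: [-1.563, 0.184, -0.184]
contact_force: [0.8, 0.5, -0.8]
width: 38.8
t: 5.72
eef_pos: [508.3, -125.8, 129.5]
ee_rot: [-1.563, 0.186, -0.187]
contact_force: [-0.7, -0.0, -0.6]
width: 39.0
t 5.72 pos [ 508.3 -125.8  129.5] w 39.0 F [-0.7 -0.  -0.6] q [-0.36  0.33 -0.26  0.98  0.    1.44]
[[ 0.972  0.001  0.236]
 [-0.236  0.     0.972]
 [ 0.001 -1.     0.   ]]
[{'point': [253.3, 125.0], 'p': 0.56}] [{'point': [365.7, 130.3], 'p': 0.8}] []
[(1843, [252.76, 120.92], [229, 97, 49, 49])]
[522.89556212 -65.28229925  26.        ]
[523.39438642 -63.4139783   50.        ]
[523.07189788 -66.486948    50.        ]
```

View pics/w3.png

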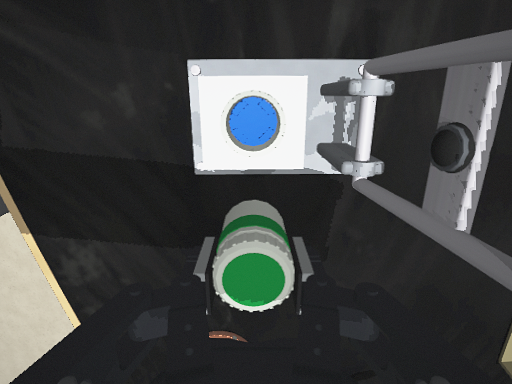

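View pics/s3.png

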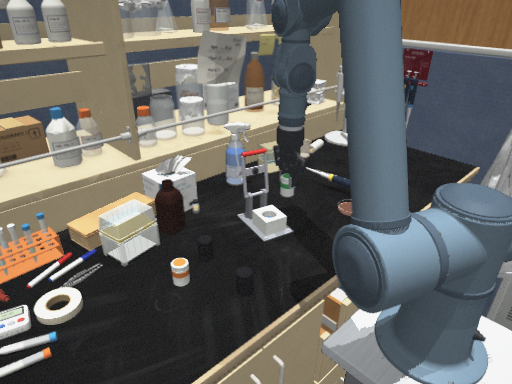

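```bash
python3 - <<'E'
from h import *
s,m=show()
p=cv2.imread("pics/w3.png")[:,:,::-1].copy()
g,lab=blob(p,(40,80,40),(85,255,255),(0,0,512,384));print(g)
hsv=cv2.cvtColor(p,cv2.COLOR_RGB2HSV)
k=(cv2.inRange(hsv,np.array((40,80,40)),np.array((85,255,255))));k[:252]=0
e=cv2.fitEllipse(max(cv2.findContours(k,0,1)[0],key=cv2.contourArea));print(e)
w=onz("wrist",e[0],s["eef_pos"][2]-30.7+60,s);print("held top in tool",m.T@(w-s["eef_pos"]))
# block top
k=cv2.inRange(hsv,np.array((0,0,215)),np.array((180,30,255)));k[:,:190]=0;k[:,312:]=0;k[200:]=0
cv2.imwrite("pics/k.png",k)
cn=max(cv2.findContours(k,0,1)[0],key=cv2.contourArea);print(cv2.boundingRect(cn))
a=cv2.resize(p[50:190,170:320,::-1],None,fx=4,fy=4,interpolation=cv2.INTER_CUBIC);cv2.imwrite("pics/w3z.png",a)
for P in [(522.7,-66)]:
  X=np.array([.972,-.233,0]);Y=np.array([.233,.972,0])
  for sx,sy in [(-40,-35),(40,-35),(40,35),(-40,35)]: print(proj("wrist",np.array([P[0],P[1],50])+sx*X+sy*Y,s).round(1))
E
```

```text
t 6.02 pos [ 507.6 -123.   129.3] w 38.8 F [-0.2  1.  -0.6] q [-0.36  0.33 -0.26  0.98  0.    1.44]
[[ 0.973 -0.     0.23 ]
 [-0.23   0.     0.973]
 [-0.    -1.     0.   ]]
[(2633, [253.02, 279.28], [222, 253, 63, 54]), (794, [252.51, 226.65], [216, 215, 75, 38])]
((253.011474609375, 279.27392578125), (52.49576950073242, 61.904335021972656), 89.63446807861328)
held top in tool [  0.25470327 -29.30009593   0.06558643]
(190, 65, 122, 107)
[205.3 171.9]
[304.2 172.2]
[309.6  79.9]
[200.7  79.6]
```

View pics/w3z.png

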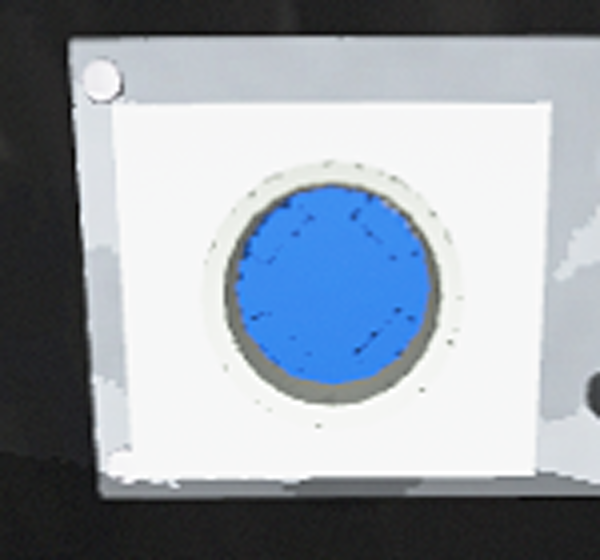

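```bash
cat > pk.py <<'E'
from h import *
from scipy.optimize import least_squares
s,m=show()
p,d=cams.capture("wrist");cv2.imwrite("pics/w4.png",p[:,:,::-1])
hsv=cv2.cvtColor(p,cv2.COLOR_RGB2HSV)
# mouth: chamfer-free approach: block top (very white) outer contour
k=((p.min(2)>235)*255).astype(np.uint8);k[:,:170]=0;k[:,330:]=0;k[200:]=0
k=cv2.morphologyEx(k,cv2.MORPH_OPEN,np.ones((5,5)))
cn=max(cv2.findContours(k,0,1)[0],key=cv2.contourArea);h=cv2.convexHull(cn)
q=cv2.approxPolyDP(h,8,True)[:,0];print(q)
W=np.array([onz("wrist",x,50,s)[:2] for x in q]);print(W.round(1),W.mean(0))
b,_=blob(p,(95,120,60),(125,255,255),(0,0,512,384));print(b[0],onz("wrist",b[0][1],26,s))
E
python3 pk.py
```

```text
t 6.02 pos [ 507.6 -123.   129.3] w 38.8 F [-0.2  1.  -0.6] q [-0.36  0.33 -0.26  0.98  0.    1.44]
[[ 0.973 -0.     0.23 ]
 [-0.23   0.     0.973]
 [-0.    -1.     0.   ]]
[[309  80]
 [304 171]
 [204 170]
 [201  80]]
[[ 569.3  -41.3]
 [ 553.4 -108.3]
 [ 475.1  -88.9]
 [ 492.1  -23. ]] [522.49419279 -65.36807402]
(1824, [254.83, 124.08], [231, 100, 49, 49]) [522.88863194 -65.29171776  26.        ]
```

```bash
python3 -m inch '[[36,0.6,0,25,0],[36,0.6,0,25,0],[36,0,0,9.4,0],[36,0,0,0,0],[36,0,0,0,0]]' 40
python3 -m inch '[[36,0,15,0,0],[36,0,10,0,0],[36,0,5,0,0],[36,0,0,0,0],[36,0,0,0,0]]'
python3 - <<'E'
from h import *
s,m=show()
print("to go tool",(m.T@(np.array([522.6,-65.5,0])-s["eef_pos"])).round(1))
p,d=cams.capture("wrist");cv2.imwrite("pics/w5.png",p[:,:,::-1])
E
```

```text
t: 6.48
eef_pos: [522.7, -66.4, 129.3]
ee_rot: [-1.564, 0.182, -0.182]
contact_force: [0.1, -0.2, -0.4]
width: 38.6
t: 6.9
eef_pos: [522.2, -67.2, 98.9]
ee_rot: [-1.563, 0.185, -0.183]
contact_force: [0.4, -0.1, -0.3]
width: 38.7
t 6.9 pos [522.2 -67.2  98.9] w 38.7 F [ 0.4 -0.1 -0.3] q [-0.25  0.36 -0.3   0.91 -0.    1.56]
[[ 0.973 -0.001  0.233]
 [-0.233  0.     0.973]
 [-0.001 -1.    -0.   ]]
to go tool [ 0.1 98.9  1.7]
```

View pics/w5.png

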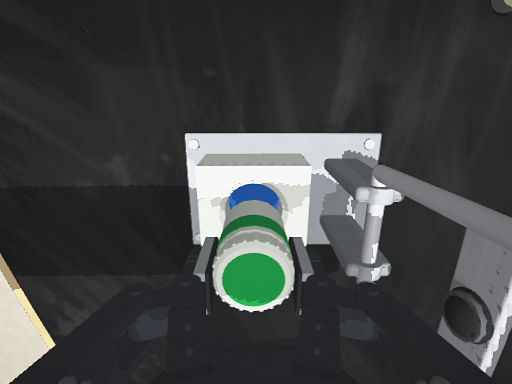

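```bash
python3 -m inch '[[36,0,0,0,0],[36,0,0,0,0]]'
python3 -m inch '[[36,0,0,0,0]]'; python3 -m inch '[[36,0,0,0,0]]'
```

```text
t: 7.12
eef_pos: [523.4, -67.1, 99.9]
ee_rot: [-1.563, 0.183, -0.185]
contact_force: [-0.5, 0.9, -0.4]
width: 38.9
t: 7.2
eef_pos: [523.2, -66.9, 99.8]
ee_rot: [-1.563, 0.183, -0.184]
contact_force: [0.1, 0.8, -1.7]
width: 39.2
t: 7.28
eef_pos: [523.1, -66.9, 99.6]
ee_rot: [-1.563, 0.183, -0.184]
contact_force: [0.4, -1.4, -0.8]
width: 38.7
```

```bash
python3 -m inch '[[36,-0.3,5,1.2,0],[36,0,6,0,0],[36,0,5,0,0],[36,0,3,0,0],[36,0,0,0,0]]' 40
python3 -m inch '[[36,0,4,0,0],[36,0,4,0,0],[36,0,0,0,0]]'; python3 -m inch '[[36,0,3,0,0],[36,0,0,0,0]]'
```

```text
t: 7.7
eef_pos: [521.8, -65.3, 79.0]
ee_rot: [-1.563, 0.185, -0.182]
contact_force: [1.0, -0.2, -1.6]
width: 38.5
t: 7.95
eef_pos: [522.4, -65.5, 71.5]
ee_rot: [-1.563, 0.185, -0.183]
contact_force: [-1.0, 0.3, -2.3]
width: 38.6
t: 8.12
eef_pos: [522.6, -65.5, 68.9]
ee_rot: [-1.563, 0.184, -0.183]
contact_force: [-0.5, -0.2, -1.8]
width: 38.9
```

```bash
python3 -m inch '[[36,0,4,0,0],[36,0,3,0,0],[36,0,2,0,0],[36,0,0,0,0],[36,0,0,0,0]]' 40
python3 -m inch '[[36,0,1,0,0],[36,0,0,0,0]]'; python3 -m inch '[[36,0,0.7,0,0],[36,0,0,0,0]]'
```

```text
t: 8.53
eef_pos: [522.6, -65.5, 60.1]
ee_rot: [-1.563, 0.184, -0.183]
contact_force: [-0.1, -0.2, -1.0]
width: 38.8
t: 8.7
eef_pos: [522.9, -65.6, 59.3]
ee_rot: [-1.563, 0.184, -0.184]
contact_force: [-0.9, 0.1, -1.1]
width: 39.1
t: 8.87
eef_pos: [522.9, -65.6, 58.6]
ee_rot: [-1.563, 0.184, -0.184]
contact_force: [-0.3, 0.1, -1.5]
width: 38.8
```

```bash
python3 -m inch '[[36,0,0.6,0,0],[36,0,0,0,0]]' 40
python3 -m inch '[[36,0,0.5,0,0],[36,0,0,0,0]]'; python3 -m inch '[[36,0,0.4,0,0],[36,0,0,0,0]]'
```

```text
t: 9.03
eef_pos: [522.8, -65.6, 57.9]
ee_rot: [-1.563, 0.184, -0.184]
contact_force: [0.8, 0.3, -1.3]
width: 39.0
t: 9.2
eef_pos: [522.8, -65.6, 57.4]
ee_rot: [-1.563, 0.184, -0.184]
contact_force: [0.8, 0.0, -1.2]
width: 38.9
t: 9.37
eef_pos: [522.8, -65.6, 57.0]
ee_rot: [-1.563, 0.184, -0.184]
contact_force: [-0.3, -0.4, -1.1]
width: 38.7
```

```bash
python3 -m inch '[[46,0,0,0,0],[50,0,0,0,0],[54,0,0,0,0],[58,0,0,0,0],[58,0,0,0,0]]' 20
python3 -m inch '[[58,0,-5,0,0],[58,0,-10,0,0],[58,0,-25,0,0],[58,0,-30,0,0],[58,0,0,0,0]]'
python3 - <<'E'
from h import *
s,m=show()
p,d=cams.capture("wrist");cv2.imwrite("pics/w6.png",p[:,:,::-1])
p,d=cams.capture("scene");cv2.imwrite("pics/s6.png",cv2.resize(p[110:310,150:350,::-1],(600,600),interpolation=cv2.INTER_CUBIC))
E
```

```text
t: 9.78
eef_pos: [522.9, -65.6, 57.2]
ee_rot: [-1.563, 0.183, -0.184]
contact_force: [-0.0, -0.3, 0.5]
width: 58.2
t: 10.2
eef_pos: [526.7, -66.4, 133.5]
ee_rot: [-1.564, 0.176, -0.191]
contact_force: [0.8, 0.2, 0.6]
width: 58.4
t 10.2 pos [526.7 -66.4 133.5] w 58.4 F [0.8 0.2 0.6] q [-0.24  0.33 -0.25  0.98 -0.    1.56]
[[ 0.973  0.009  0.232]
 [-0.232 -0.002  0.973]
 [ 0.01  -1.    -0.   ]]
```

View pics/w6.png

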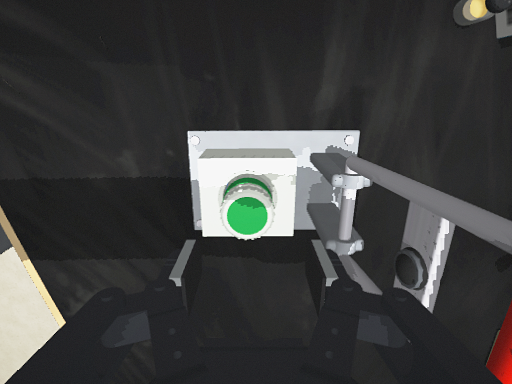

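View pics/s6.png

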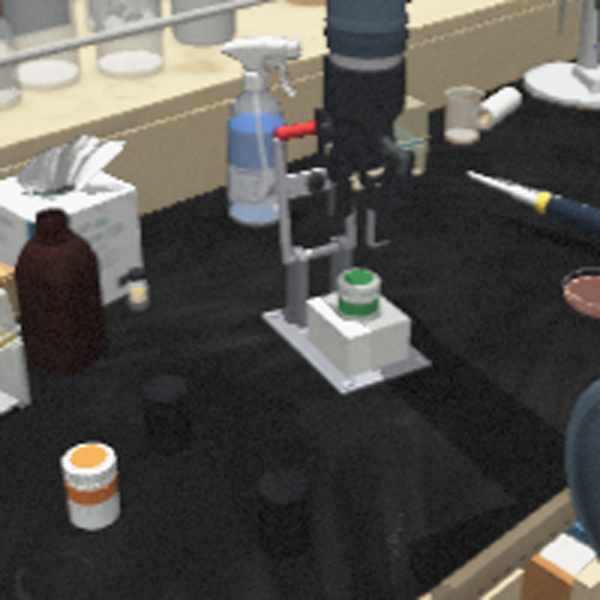

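```bash
cat > bar.py <<'E'
from h import *
from scipy.optimize import minimize_scalar
H=np.array([522.6,-65.5,80])+75*np.array([.973,-.231,0]);X=np.array([.973,-.231,0])
def bar(th,r=130): return H+r*(-np.cos(th)*X+np.array([0,0,np.sin(th)]))
def cart(th): 
    b=bar(th); return b
E
python3 - <<'E'
from bar import *
p=cv2.imread("pics/scene0.png")[:,:,::-1].copy()
r,_=blob(p,(0,150,80),(6,255,255),(230,140,280,165));print(r[:2])
for cam,px in [("scene",r[0][1]),("top",(280.77,182.57))]:
  f=lambda th: np.sum((proj(cam,bar(th))-px)**2)
  o=minimize_scalar(f,bounds=(1.2,2.3),method="bounded");print(cam,o.x,o.fun**.5,bar(o.x))
Y=np.array([.231,.973,0])
for n,px in [("spray base?",(318,125)),("tissue",(220,130)),("vial",(235,145))]: 
   w=onz("top",px,30);print(n,w)
show()
E
```

```text
[(102, [253.9, 151.97], [242, 148, 24, 9])]
scene 1.691365620577259 0.8165792798649996 [610.78888676 -86.43692995 209.05624206]
top 1.7212431560775203 0.2613531384221314 [614.53331227 -87.32589428 208.53154677]
spray base? [ 807.14047949 -206.12823601   30.        ]
tissue [785.93673571  84.50460654  30.        ]
vial [741.5613386   38.95089544  30.        ]
t 10.3 pos [524.6 -66.  129.5] w 58.0 F [1.  1.1 0.3] q [-0.25  0.33 -0.25  0.98 -0.    1.56]
[[ 0.973  0.005  0.232]
 [-0.232 -0.001  0.973]
 [ 0.005 -1.    -0.   ]]
```

```bash
python3 -m inch '[[0,0,-20,0,0],[0,0,-30,0,0],[0,0,-30,0,0],[0,0,-20,0,0],[0,0,-10,0,0]]' 30
python3 -m inch '[[0,0,0,0,0],[0,0,0,0,0]]'
python3 - <<'E'
from h import *
s,m=show()
p,d=cams.capture("scene");cv2.imwrite("pics/s7.png",cv2.resize(p[60:260,150:350,::-1],(600,600),interpolation=cv2.INTER_CUBIC))
E
```

```text
t: 10.72
eef_pos: [523.6, -65.7, 239.4]
ee_rot: [-1.563, 0.181, -0.186]
contact_force: [-0.0, 0.0, -0.2]
width: 0.2
t: 10.88
eef_pos: [522.6, -65.5, 236.1]
ee_rot: [-1.563, 0.184, -0.183]
contact_force: [0.3, 0.7, -0.6]
width: -0.1
t 10.88 pos [522.6 -65.5 236.1] w -0.1 F [ 0.3  0.7 -0.6] q [-0.25  0.28 -0.05  1.25 -0.    1.56]
[[ 0.973 -0.001  0.232]
 [-0.232  0.     0.973]
 [-0.001 -1.    -0.   ]]
```

View pics/s7.png

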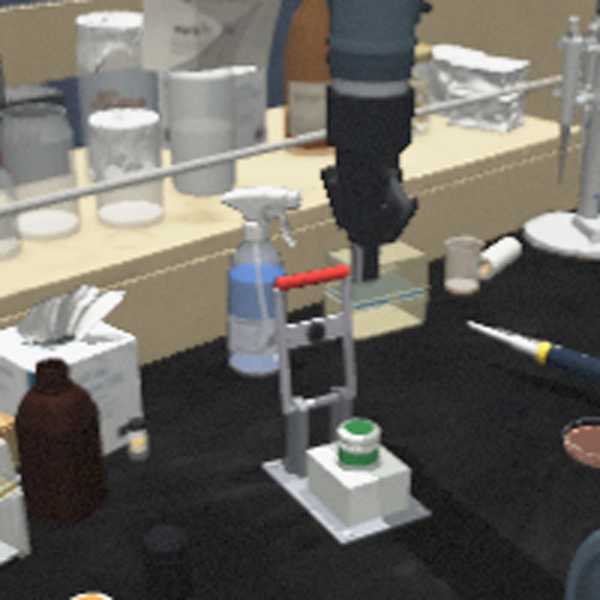

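```bash
python3 -m inch '[[0,20,0,0,0],[0,35,0,0,0],[0,35,0,0,0],[0,25,0,0,0],[0,11,0,0,0]]' 30
python3 -m inch '[[0,0,0,0,0],[0,0,0,0,0]]'
python3 - <<'E'
from h import *
s,m=show()
p,d=cams.capture("scene");cv2.imwrite("pics/s8.png",cv2.resize(p[60:260,150:350,::-1],(600,600),interpolation=cv2.INTER_CUBIC))
p,d=cams.capture("wrist");cv2.imwrite("pics/w8.png",p[:,:,::-1])
E
```

```text
t: 11.35
eef_pos: [646.8, -95.3, 233.3]
ee_rot: [-1.563, 0.187, -0.181]
contact_force: [-0.2, 0.9, -0.5]
width: -0.4
t: 11.52
eef_pos: [644.5, -94.6, 234.3]
ee_rot: [-1.562, 0.187, -0.18]
contact_force: [0.7, 0.5, 0.2]
width: 0.1
t 11.52 pos [644.5 -94.6 234.3] w 0.1 F [0.7 0.5 0.2] q [-0.24  0.55  0.36  1.38 -0.    1.56]
[[ 0.973 -0.004  0.232]
 [-0.232  0.001  0.973]
 [-0.004 -1.    -0.   ]]
```

View pics/s8.png

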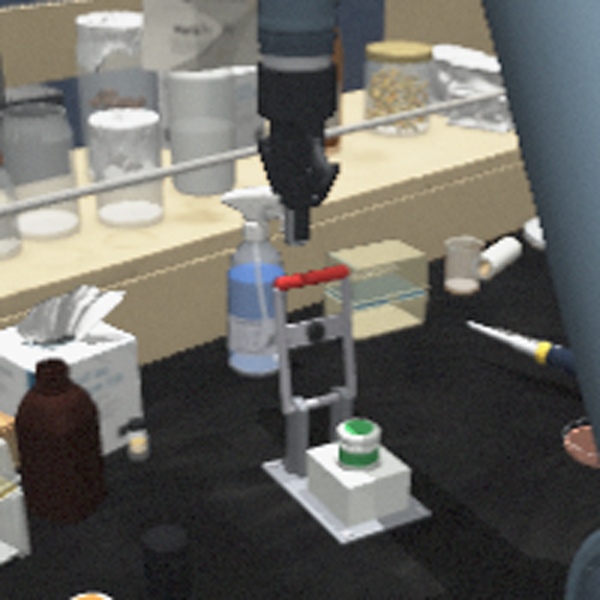

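View pics/w8.png

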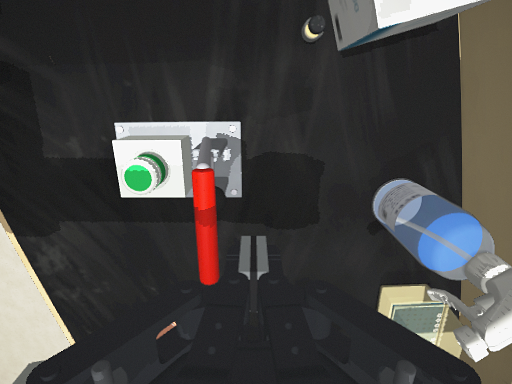

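```bash
python3 -m inch '[[0,0,12,0,0],[0,0,15,0,0],[0,0,10,0,0],[0,0,3,0,0],[0,0,0,0,0]]' 30
python3 -m inch '[[0,-6,0,0,0],[0,-8,0,0,0],[0,-8,0,0,0],[0,-8,0,0,0],[0,-8,0,0,0]]'
python3 - <<'E'
from h import *
s,m=show()
p,d=cams.capture("scene");cv2.imwrite("pics/s9.png",cv2.resize(p[60:260,150:350,::-1],(600,600),interpolation=cv2.INTER_CUBIC))
E
```

```text
t: 12.03
eef_pos: [643.9, -94.3, 196.1]
ee_rot: [-1.563, 0.186, -0.181]
contact_force: [-0.1, -0.2, 0.5]
width: 0.0
t: 12.45
eef_pos: [610.8, -86.6, 200.1]
ee_rot: [-1.564, 0.178, -0.19]
contact_force: [4.2, -1.3, 2.6]
width: 0.1
t 12.45 pos [610.8 -86.6 200.1] w 0.1 F [ 4.2 -1.3  2.6] q [-0.24  0.47  0.14  1.23 -0.    1.56]
[[ 0.973  0.008  0.232]
 [-0.232 -0.002  0.973]
 [ 0.008 -1.    -0.   ]]
```

View pics/s9.png

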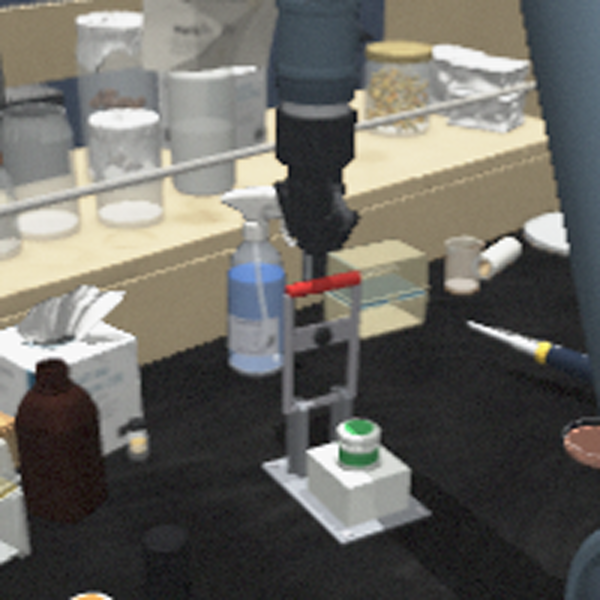

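```bash
python3 -m inch '[[0,-9,1,0,0],[0,-9,2,0,0],[0,-9,2,0,0],[0,-9,3,0,0],[0,-8,4,0,0]]' 30
python3 -m inch '[[0,-8,4,0,0],[0,-8,4,0,0],[0,-7,5,0,0],[0,-7,5,0,0],[0,-7,5,0,0]]'
python3 - <<'E'
from h import *
s,m=show()
p,d=cams.capture("scene");cv2.imwrite("pics/s10.png",cv2.resize(p[60:260,150:350,::-1],(600,600),interpolation=cv2.INTER_CUBIC))
E
```

```text
t: 12.92
eef_pos: [567.3, -76.2, 187.3]
ee_rot: [-1.564, 0.179, -0.188]
contact_force: [3.3, -0.6, 3.2]
width: -0.2
t: 13.33
eef_pos: [531.3, -67.6, 163.7]
ee_rot: [-1.564, 0.18, -0.188]
contact_force: [4.3, -1.1, -0.3]
width: 0.1
t 13.33 pos [531.3 -67.6 163.7] w 0.1 F [ 4.3 -1.1 -0.3] q [-0.24  0.32 -0.18  1.07 -0.    1.56]
[[ 0.973  0.005  0.232]
 [-0.232 -0.001  0.973]
 [ 0.005 -1.    -0.   ]]
```

View pics/s10.png

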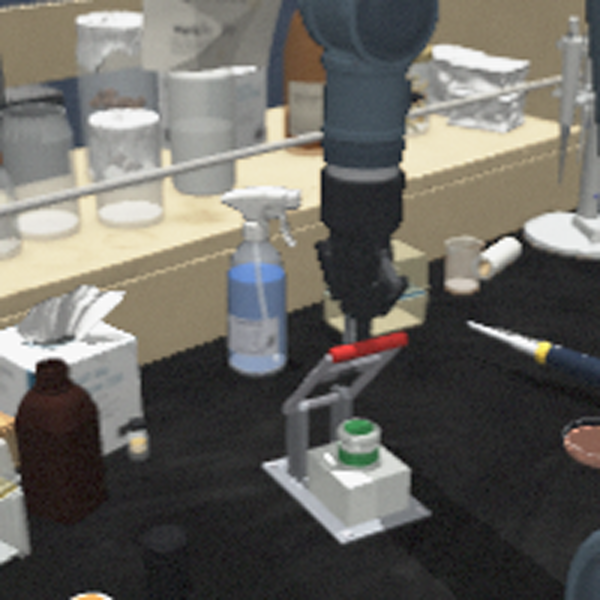

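```bash
cat >> bar.py <<'E'
def theta():
    p,d=cams.capture("scene")
    r,_=blob(p,(0,150,60),(6,255,255),(230,130,310,240))
    px=r[0][1];o=minimize_scalar(lambda th: np.sum((proj("scene",bar(th))-px)**2),bounds=(-.2,2.),method="bounded")
    print("theta",o.x,"err",o.fun**.5,"area",r[0][0],"bar",bar(o.x).round(1));return o.x,p
E
python3 -m inch '[[0,2,-10,0,0],[0,0,-12,0,0],[0,0,-10,0,0],[0,0,0,0,0],[0,0,0,0,0]]'
python3 - <<'E'
from bar import *
s,m=show();th,p=theta();print((m.T@(bar(th)-s["eef_pos"])).round(1))
E
```

```text
t: 13.8
eef_pos: [532.2, -67.8, 195.0]
ee_rot: [-1.563, 0.182, -0.185]
contact_force: [-0.1, -0.3, -0.1]
width: -0.1
t 13.8 pos [532.2 -67.8 195. ] w -0.1 F [-0.1 -0.3 -0.1] q [-0.24  0.31 -0.11  1.15 -0.    1.56]
[[ 0.973  0.002  0.232]
 [-0.232 -0.     0.973]
 [ 0.002 -1.    -0.   ]]
theta 0.8337578589362583 err 0.5099449051728885 area 119 bar [510.6 -62.6 176.3]
[-22.3  18.7  -0. ]
```

```bash
python3 -m inch '[[0,-12,0,0,0],[0,-12,0,0,0],[0,-1,6,0,0],[0,-1,5,0,0],[0,-1,2,0,0]]' 30
python3 -m inch '[[0,-6,7,0,0],[0,-6,7,0,0],[0,-6,8,0,0],[0,-4,8,0,0],[0,-4,8,0,0]]'
python3 - <<'E'
from bar import *
s,m=show();th,p=theta();print((m.T@(bar(th)-s["eef_pos"])).round(1));cv2.imwrite("pics/s11.png",cv2.resize(p[60:260,150:350,::-1],(600,600),interpolation=cv2.INTER_CUBIC))
E
```

```text
t: 14.27
eef_pos: [503.9, -61.0, 180.2]
ee_rot: [-1.563, 0.186, -0.181]
contact_force: [-6.4, 1.5, 10.1]
width: 0.2
t: 14.68
eef_pos: [478.4, -54.9, 142.1]
ee_rot: [-1.563, 0.186, -0.181]
contact_force: [-4.1, 0.9, 4.8]
width: 0.1
t 14.68 pos [478.4 -54.9 142.1] w 0.1 F [-4.1  0.9  4.8] q [-0.25  0.24 -0.35  0.99 -0.    1.56]
[[ 0.973 -0.003  0.232]
 [-0.232  0.001  0.973]
 [-0.003 -1.    -0.   ]]
theta 0.44009298400360214 err 0.7407580492743481 area 101 bar [481.1 -55.7 135.4]
[ 2.9  6.8 -0.1]
```

View pics/s11.png

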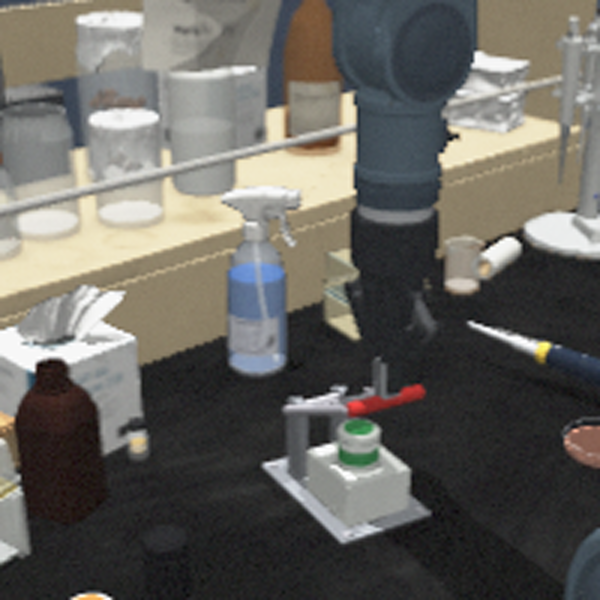

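```bash
python3 -m inch '[[0,-2,6,0,0],[0,-1.5,6,0,0],[0,-1,6,0,0],[0,-0.5,5,0,0],[0,0,0,0,0]]' 30
python3 -m inch '[[0,0,0,0,0],[0,0,0,0,0]]'
python3 - <<'E'
from bar import *
s,m=show();th,p=theta();print((m.T@(bar(th)-s["eef_pos"])).round(1),"Ftool",(m.T@s["contact_force"]).round(1))
E
```

```text
t: 15.15
eef_pos: [475.0, -54.2, 118.9]
ee_rot: [-1.563, 0.184, -0.183]
contact_force: [0.5, -0.3, 0.3]
width: -0.1
t: 15.32
eef_pos: [476.0, -54.4, 120.2]
ee_rot: [-1.563, 0.183, -0.185]
contact_force: [0.1, -0.6, 0.4]
width: 0.2
t 15.32 pos [476.  -54.4 120.2] w 0.2 F [ 0.1 -0.6  0.4] q [-0.25  0.25 -0.39  0.92 -0.    1.56]
[[ 0.973  0.001  0.232]
 [-0.232 -0.     0.973]
 [ 0.001 -1.    -0.   ]]
theta 0.2501054639635594 err 0.7208248506251903 area 112 bar [473.  -53.7 112.2]
[-3.  8.  0.] Ftool [ 0.2 -0.4 -0.5]
```

```bash
python3 -m inch '[[0,-2,2,0,0],[0,-2,3,0,0],[0,-1,3,0,0],[0,-0.5,2,0,0],[0,0,0,0,0]]' 30
python3 -m inch '[[0,-0.3,2,0,0],[0,-0.3,2,0,0],[0,0,0,0,0]]'
python3 -m inch '[[0,-0.3,2,0,0],[0,-0.3,2,0,0],[0,0,0,0,0]]'
```

```text
t: 15.78
eef_pos: [470.2, -53.0, 110.1]
ee_rot: [-1.563, 0.183, -0.185]
contact_force: [0.6, -0.5, 1.1]
width: -0.2
t: 16.03
eef_pos: [469.3, -52.8, 106.1]
ee_rot: [-1.563, 0.183, -0.184]
contact_force: [0.1, 0.6, 2.4]
width: -0.2
t: 16.28
eef_pos: [468.6, -52.6, 102.0]
ee_rot: [-1.563, 0.184, -0.184]
contact_force: [0.7, -0.2, 2.5]
width: -0.2
```

```bash
python3 -m inch '[[0,-0.2,2,0,0],[0,-0.2,2,0,0]]' 30
python3 -m inch '[[0,0,2,0,0],[0,0,1,0,0],[0,0,0,0,0]]'
python3 -m inch '[[0,0,1,0,0],[0,0,1,0,0],[0,0,0,0,0]]'
```

```text
t: 16.45
eef_pos: [468.1, -52.5, 98.2]
ee_rot: [-1.563, 0.184, -0.184]
contact_force: [-0.0, -0.3, 5.9]
width: 0.4
t: 16.7
eef_pos: [467.7, -52.4, 94.8]
ee_rot: [-1.563, 0.185, -0.183]
contact_force: [-0.8, 0.4, 3.1]
width: -0.1
t: 16.95
eef_pos: [467.5, -52.4, 92.8]
ee_rot: [-1.563, 0.185, -0.183]
contact_force: [-1.9, -0.2, 3.3]
width: 0.2
```

```bash
python3 -m inch '[[0,0,1,0,0],[0,0,1,0,0],[0,0,0,0,0]]' 30
python3 -m inch '[[0,0,1,0,0],[0,0,1,0,0],[0,0,0,0,0]]'
python3 -m inch '[[0,0,1,0,0],[0,0,0,0,0]]'
```

```text
t: 17.2
eef_pos: [467.4, -52.3, 90.7]
ee_rot: [-1.563, 0.185, -0.182]
contact_force: [-1.7, -0.6, 3.8]
width: -0.0
t: 17.45
eef_pos: [467.3, -52.3, 88.8]
ee_rot: [-1.563, 0.185, -0.182]
contact_force: [-2.8, -0.7, 4.4]
width: -0.2
t: 17.62
eef_pos: [467.3, -52.3, 87.9]
ee_rot: [-1.563, 0.185, -0.182]
contact_force: [-3.5, 0.5, 6.1]
width: -0.1
```

```bash
python3 - <<'E'
from bar import *
s,m=show();th,p=theta();print((m.T@(bar(th)-s["eef_pos"])).round(1))
cv2.imwrite("pics/s12.png",cv2.resize(p[110:260,200:350,::-1],(600,600),interpolation=cv2.INTER_CUBIC))
E
```

```text
t 17.62 pos [467.3 -52.3  87.9] w -0.1 F [-3.5  0.5  6.1] q [-0.25  0.27 -0.46  0.84 -0.    1.56]
[[ 0.973 -0.002  0.232]
 [-0.232  0.     0.973]
 [-0.002 -1.    -0.   ]]
theta 0.014966524631522806 err 0.8726267264804725 area 94 bar [469.1 -52.8  81.9]
[ 1.9  5.9 -0.1]
```

View pics/s12.png

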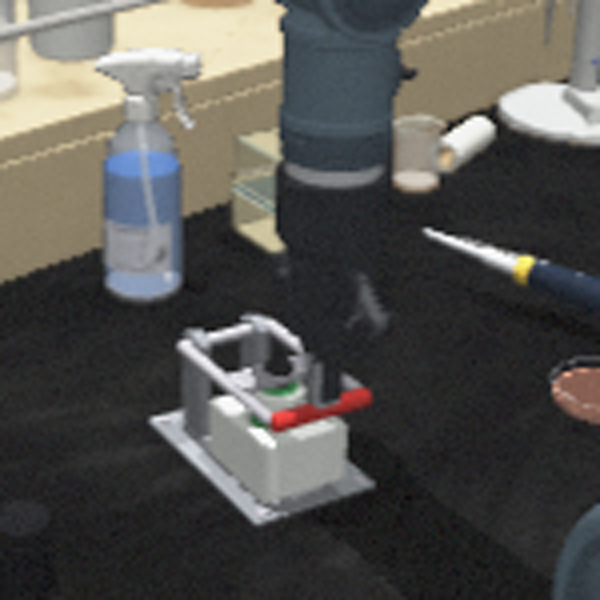

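```bash
python3 -m inch '[[0,-0.5,0.5,0,0],[0,0,0,0,0],[0,0,0,0,0]]' 30
python3 -m inch '[[0,0,0.5,0,0],[0,0,0,0,0]]'
python3 -m inch '[[0,0,0.5,0,0],[0,0,0,0,0]]'
```

```text
t: 17.92
eef_pos: [467.2, -52.3, 87.6]
ee_rot: [-1.563, 0.184, -0.183]
contact_force: [-3.8, 1.3, 6.5]
width: -0.3
t: 18.08
eef_pos: [467.2, -52.3, 87.3]
ee_rot: [-1.563, 0.184, -0.183]
contact_force: [-2.9, 0.2, 8.3]
width: 0.0
t: 18.25
eef_pos: [467.2, -52.3, 86.9]
ee_rot: [-1.563, 0.184, -0.183]
contact_force: [-2.6, -0.1, 7.3]
width: -0.6
```

```bash
python3 -m inch '[[0,0,0.7,0,0],[0,0,0.7,0,0],[0,0,0,0,0]]' 30
python3 -m inch '[[0,0,0,0,0]]'; python3 -m inch '[[0,0,0,0,0]]'
python3 -m inch '[[0,0,0.6,0,0],[0,0,0,0,0]]';python3 -m inch '[[0,0,0,0,0]]'
```

```text
t: 18.5
eef_pos: [467.2, -52.3, 85.6]
ee_rot: [-1.563, 0.184, -0.183]
contact_force: [-3.8, -0.1, 10.4]
width: -0.5
t: 18.58
eef_pos: [467.2, -52.3, 85.6]
ee_rot: [-1.563, 0.184, -0.183]
contact_force: [-4.1, -1.1, 10.2]
width: -0.4
t: 18.67
eef_pos: [467.2, -52.3, 85.6]
ee_rot: [-1.563, 0.184, -0.183]
contact_force: [-3.4, -0.7, 10.0]
width: 0.5
t: 18.83
eef_pos: [467.2, -52.3, 85.1]
ee_rot: [-1.563, 0.184, -0.183]
contact_force: [-5.2, 0.2, 10.9]
width: -0.1
t: 18.92
eef_pos: [467.2, -52.3, 85.1]
ee_rot: [-1.563, 0.184, -0.183]
contact_force: [-4.7, 0.4, 10.5]
width: 0.3
```

```bash
python3 -m inch '[[0,0,0.6,0,0],[0,0,0,0,0]]' 30
python3 -m inch '[[0,0,0,0,0]]'; python3 -m inch '[[0,0,0,0,0]]'
python3 -m inch '[[0,0,0.4,0,0],[0,0,0,0,0]]';python3 -m inch '[[0,0,0,0,0]]';python3 -m inch '[[0,0,0,0,0]]'
```

```text
t: 19.08
eef_pos: [467.1, -52.3, 84.6]
ee_rot: [-1.563, 0.184, -0.183]
contact_force: [-4.5, 1.6, 10.9]
width: 0.1
t: 19.17
eef_pos: [467.2, -52.3, 84.6]
ee_rot: [-1.563, 0.184, -0.183]
contact_force: [-4.6, 0.1, 12.0]
width: -0.3
t: 19.25
eef_pos: [467.2, -52.3, 84.6]
ee_rot: [-1.563, 0.184, -0.183]
contact_force: [-4.7, 0.1, 12.2]
width: -0.2
t: 19.42
eef_pos: [467.2, -52.3, 84.3]
ee_rot: [-1.563, 0.184, -0.183]
contact_force: [-4.8, 0.4, 12.9]
width: 0.0
t: 19.5
eef_pos: [467.2, -52.3, 84.3]
ee_rot: [-1.563, 0.184, -0.183]
contact_force: [-5.7, 0.9, 13.3]
width: 0.2
t: 19.58
eef_pos: [467.2, -52.3, 84.3]
ee_rot: [-1.563, 0.184, -0.183]
contact_force: [-4.7, 1.5, 12.8]
width: -0.0
```

```bash
python3 -m inch '[[0,0,0,0,0],[0,0,0,0,0],[0,0,0,0,0],[0,0,0,0,0]]' 30
python3 -m inch '[[0,0,0,0,0],[0,0,0,0,0],[0,0,0,0,0],[0,0,0,0,0]]'
python3 -m inch '[[0,0,-1,0,0],[0,0,-3,0,0],[0,0,-10,0,0],[0,0,-25,0,0],[0,0,-30,0,0]]'
python3 -m inch '[[0,-15,-20,0,0],[0,-25,0,0,0],[0,-25,0,0,0],[0,0,0,0,0],[0,0,0,0,0]]'
python3 - <<'E'
from bar import *
s,m=show();th,p=theta()
cv2.imwrite("pics/s13.png",cv2.resize(p[110:310,150:350,::-1],(600,600),interpolation=cv2.INTER_CUBIC))
p,d=cams.capture("wrist");cv2.imwrite("pics/w13.png",p[:,:,::-1])
E
```

```text
t: 19.92
eef_pos: [467.2, -52.3, 84.3]
ee_rot: [-1.563, 0.184, -0.183]
contact_force: [-5.2, 1.7, 12.5]
width: 0.1
t: 20.25
eef_pos: [467.2, -52.3, 84.3]
ee_rot: [-1.563, 0.184, -0.183]
contact_force: [-4.2, 1.4, 13.3]
width: -0.1
t: 20.67
eef_pos: [465.8, -51.9, 151.2]
ee_rot: [-1.562, 0.188, -0.18]
contact_force: [0.4, -0.9, -0.3]
width: -0.2
t: 21.08
eef_pos: [403.5, -37.0, 172.3]
ee_rot: [-1.563, 0.184, -0.183]
contact_force: [0.2, -0.6, 0.1]
width: -0.3
t 21.08 pos [403.5 -37.  172.3] w -0.3 F [ 0.2 -0.6  0.1] q [-0.25  0.07 -0.47  1.03  0.    1.56]
[[ 0.973 -0.001  0.232]
 [-0.232  0.     0.973]
 [-0.001 -1.     0.   ]]
theta 0.014740202091114806 err 0.8929929786416304 area 112 bar [469.1 -52.8  81.9]
```

View pics/s13.png

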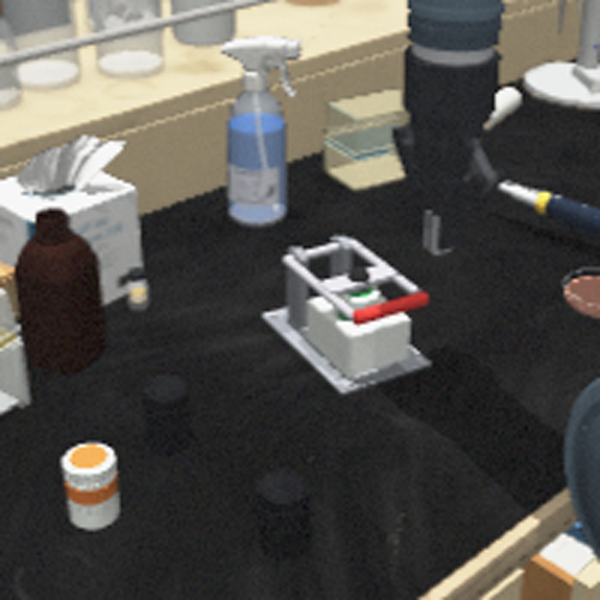

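View pics/w13.png

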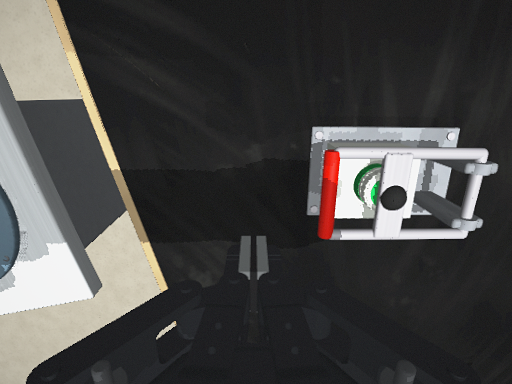

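The clamp is shut and level, with the bar at wrist pixel (330,195) and the cartridge under the presser. I'll check the bar height in the depth image to see that it didn't spring back.

```bash
python3 - <<'E'
from bar import *
s,m=show()
for cam in ("wrist","scene","top"):
    p,d=cams.capture(cam)
    box={"wrist":(300,130,360,250),"scene":(230,130,310,240),"top":(240,150,310,270)}[cam]
    r,l=blob(p,(0,150,60),(6,255,255),box);print(cam,r[:1])
    if not r: continue
    hsv=cv2.cvtColor(p,cv2.COLOR_RGB2HSV);k=cv2.inRange(hsv,np.array((0,150,60)),np.array((6,255,255)))
    ys,xs=np.nonzero(k);P=[]
    for x,y in zip(xs,ys):
        if box[0]<=x<box[2] and box[1]<=y<box[3] and d[y,x]>0:
            o,v=ray(cam,(float(x),float(y)),s);P.append(o+v*d[y,x])
    P=np.array(P);print(len(P),"top z (pct 50,80,95):",np.percentile(P[:,2],[50,80,95]).round(1),"mean",P.mean(0).round(1))
    f=lambda th: np.sum((proj(cam,bar(th),s)-r[0][1])**2)
    o=minimize_scalar(f,bounds=(-.3,.5),method="bounded");print("theta",o.x,o.fun**.5, bar(o.x))
E
```

```text
t 21.18 pos [405.4 -37.5 172.6] w -0.1 F [ 0.1 -0.1  0.4] q [-0.25  0.07 -0.47  1.03  0.    1.56]
[[ 0.973  0.001  0.232]
 [-0.232 -0.     0.973]
 [ 0.001 -1.     0.   ]]
wrist [(1323, [327.6, 193.74], [317, 150, 22, 90])]
1315 top z (pct 50,80,95): [86.  86.9 87.7] mean [468.4 -50.6  85.3]
theta -0.009633447970226767 0.8985820596488454 [469.0908693  -52.79639343  78.74767113]
scene [(113, [280.21, 212.05], [268, 207, 25, 11])]
112 top z (pct 50,80,95): [84.6 86.3 88.1] mean [465.9 -53.2  83.1]
theta 0.014804176731599509 0.9629420795559339 [469.09886075 -52.79829068  81.92447268]
top [(128, [265.12, 239.02], [251, 234, 29, 11])]
128 top z (pct 50,80,95): [85.4 87.8 90. ] mean [468.2 -53.6  81.2]
theta 0.043818602487487306 0.4160936897645402 [469.20641539 -52.82382524  85.69459558]
```

```bash
python3 -c "
from station import manip
print(manip.finish_job())"
```

```text
the job is handed in; nothing more can be done
None
```

I stood the fresh green-banded cartridge in the pocket and let go. I then swung the clamp shut by its red bar, first pushing from behind and then pressing from above with closed fingers. The job was handed in at about 21 s, and the robot reports no verdict.

- **Seating force:** the bar offered about 3–4 N until the cartridge met the seal, then climbed roughly 2 N per mm. I held it at 12.5–13.3 N vertical for about 0.8 s. The highest total reading at the bar on the seal was about 14.5 N, including about 5 N of sideways drag at the fingertip.
- **After letting go:** the pictures show the clamp still shut, with the cartridge under the presser. The spent cartridge and both black look-alikes looked unmoved in the scene picture. The gripper was touching nothing, with the force near zero.
- **Where the checks disagreed:** the three cameras put the clamp angle at -0.01, +0.015 and +0.04 rad. That spread is a few mm at the bar, about what the calibration allows. The wrist camera's depth put the bar top at about 86 mm, against 84.3 mm while pressed, which roughly fits the expected 1 mm yield.

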